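Load a flanged spool on the welding mandrel and close the swing washer

ROBOT

A 6-joint arm with a two-finger parallel gripper is mounted at the origin on the work surface. World frame = base frame: x ahead of the robot, y to its left, z up, the work surface at z = 0. Lengths are in mm, angles in degrees, forces in N, time in s.
With the tool pointing down it reaches from about 350 to 850 mm from the base axis. Payload 8.1 kg.
Tool frame: the origin (TCP) lies between the finger pads; the fingertips stand r.nose_length ahead of it and the grasp point (between the pads) lies 3 mm ahead of it (r.nose_length is the distance from the TCP to the fingertips, in mm); x points along the fingers, y is the direction in which the jaws open and shut, and the axes are right-handed (so a half turn about x gives the same grasp; the last joint's range is limited). The gripper opens to 85 mm and grips with 20 to 120 N. Pads are 22 mm wide; open, the fingers measure 114 mm over their backs; the gripper's body (76 mm by 85 mm) begins 54 mm behind the grasp point. The pads swing forward as they close: fully open they stand 13 mm farther back than shut.
Start: joints at [-68.09, 7.471, 85.268, -0, 87.261, -4.893], TCP at [270.574, -535.533, 253.292] pointing down, gripper open.
Joint ranges: [-169.43, 169.43], [-51.17, 129.36], [1.28, 143.12], [-76.62, 256.62], [0, 156.53], [-152.29, 152.29]. Speed limits (degrees/s): [136.94, 136.94, 159.86, 180, 180, 180].

INTERFACE

Orientations are given as [roll, pitch, yaw] about the fixed x, y, z axes, in that order (R = Rz(yaw) Ry(pitch) Rx(roll)).
In Python, from bench import sense, optics, order, r gives the robot as it stands.
- The arm moves only by the tool carry_out, never from a script. Its argument "commands" is one flat list of numbers, 7 for each row, row after row: the shift along the tool's x, y, z in m, then the turn, a rotation vector about the tool's x, y, z in degrees, then the closure, from -1 (fully open) to 1 (shut), so that 0 is half open. A call has 1 to 12 rows; each row is the pose to reach, as a shift and turn from the pose measured when the call began, along the tool's axes at that moment; what a row does not reach only later rows make up. A row lasts 1/8 s, in which the tool goes at most 62.5 mm and 10.7 degrees, less where a joint would pass 70% of its speed; a pose out of reach is approached as far as the arm can. A call with a gripper value outside its range is refused whole. The fingers move at their own pace and stop on an object; "grip_force" is the grip in N (left out, the last holds). Time passes only in rows, so rows that repeat a pose let the fingers close. It gives the time, the measured TCP pose, the force and the opening at its end, in the units of the state.
- sense(): the state, without advancing time (a new reading comes with each control period).
- optics.snapshot(name): name is "side" or "top" or "wrist"; returns (picture, depth): 420x560x3 uint8, red, green, blue; 420x560 float32, mm along the optical axis (not along the pixel's ray), 0 where there is no reading.
- optics.calibration(name): a dict with "mtx" (3x3 intrinsics, pixels), "extrinsics" (4x4, takes a point from camera to world coordinates). Camera axes: x right, y up, looking along -z (the intrinsics and any distortion apply to the point x, -y, -z); pixel columns grow to the right and rows downward; lengths in mm; the calibration is good to about 2 mm. A picture is of the moment at which its call begins: read the wrist's pose just before it. calibration takes no time and is no camera call; for the wrist camera it gives the pose at the moment of the call.
- order.hand_in(): hands the job in, once; it reports no verdict.
The state is a dict: "time": time; "joint_pos": joint angles; "qd": joint speeds; "joint_efforts": joint torques, N m; "tool_pos": TCP position; "tcp_rot": TCP orientation; "ft_force": force on the tool from outside, world axes, zero at the start; "wrist_torque": the same for the moment, N m; "finger_gap": finger opening in mm.
Only numpy, scipy, OpenCV 4.12 (cv2) and the standard library are available. Lean on these libraries where they do the work, as an engineer would, in place of code of your own. Each camera call takes 0.05 s, during which the arm holds its last target. There are 200 camera calls.

TASK

Load the spool on the welding mandrel for tacking: its bottom flange is already on, so lower the tall tube onto it (not the short offcut), then the loose flange with the hole on top of the tube. Then swing the slotted washer fully home under the nut so that the stack is trapped. Lower the parts instead of letting them drop, and leave everything else on the table where it is.

Things in the scene. Friction and masses are not known exactly. Their poses are not given: they have to be found in the camera images.
- mandrel_foot (a point): point on the mandrel's upright axis at the top face of the bolted-down fixture's dark base plate, 14 mm above the table; z up. +y of its frame points to the swing washer's pivot post (18 mm diameter, screw head up to 64.5 mm above this point), 50 mm from the mandrel axis. The plate spans -42 to 42 mm in x, -46 to 78 mm in y. Mandrel: 25 mm diameter up to 46 mm, then tapers to 16 mm at 50.5 mm
- stud_top (a point): top end of the 12 mm threaded stud on the mandrel's axis, 71 mm above mandrel_foot. The stud carries a hex nut, 22 mm over its corners, whose underside is 11 mm and top 2 mm below this point; the rings pass over the nut
- swing_washer (a joint): angle of the swing washer, a grey steel C-shaped washer 7 mm thick on a pivot post: 0 = fully home against its stop, its slot around the stud under the nut; grows as it swings clockwise seen from above, up to 2.5. Starts at 1.75 to 2.3, on the fixture's -x side. Light friction (0.4 N at its pin); stays where left. Its underside runs 51.5 mm above mandrel_foot
- washer_pin (a point): half-way up the upright steel pin by which the swing washer is pushed: 10 mm diameter, 13 mm at its head, 79 mm from the pivot axis; the pin's top is 9 mm above this point, the washer's upper face 10 mm below. With the washer home the pin is 29 mm from the mandrel axis, on the side away from the pivot post
- washer_pivot (a point): point on the upright axis about which the swing washer turns, half-way through the washer's thickness; its frame turns with the washer, x towards the slot and pin
- tube_center (a point): centre of the tall tube, the one to use: plain grey steel, outer diameter 42 mm, bore 28 mm, 30 mm tall, standing on end on the table, 0.18 kg; z along its axis. Seated on the bottom flange its centre is 25 mm above mandrel_foot
- flange_center (a point): centre of the loose flange, a flat bare-steel ring with four small dark bolt holes: outer diameter 56 mm, bore 28 mm, 10 mm thick, lying flat on the table, 0.145 kg; z along its axis. Seated on the tube its centre is 45 mm above mandrel_foot
- bottom_flange_center (a point): centre of the bottom flange, the same kind of ring as the loose flange, lying on the fixture's base plate around the mandrel from the start; it stays there
- offcut_center (a point): centre of the short tube offcut, not to be used: same diameters as the tall tube but only 14 mm tall; leave it alone
- blank: underside centre of the round bare-steel blank, 56 mm diameter, 10 mm thick, without a hole; leave it alone
- magnet_square: red welding magnet between steel plates, 114 x 77 x 18 mm, origin on its underside; leave it alone
- wrench: steel spanner, 190 mm long along its x, 8 mm thick, origin at the middle of its underside; leave it alone
- wire_brush: wire brush with a wooden back, 260 mm long along its x (from -115 to 145 mm), 26 mm high, origin on the table below it; leave it alone
- chipping_hammer: chipping hammer, 240 mm long along its x (head at +100 mm), 26 mm high, origin on the table below it; leave it alone
- hex_bolt: large hex bolt standing on its head, 28 mm over the corners and 55 mm tall, origin at the centre of its underside; leave it alone
There are look-alikes about, which are no part of the job. Leave any green or orange look-alike of the part that bears tube_center alone. Leave any blue look-alike of the part that bears bottom_flange_center alone.

How it is judged (in metres and radians):
On the way, in this order (a step that is already met when the one before it is completed fails the run):
1. the tall tube stands on the bottom flange, around the mandrel (horizontal distance between tube_center and mandrel_foot below 0.004 m and z of tube_center in the frame of mandrel_foot below 0.0275 m and angle between tube_center's own z axis and vertical below 0.1 rad), for 0.2 s.
2. the loose flange lies on the tube, around the mandrel (horizontal distance between flange_center and mandrel_foot below 0.004 m and z of flange_center in the frame of mandrel_foot between 0.042 and 0.0475 m), for 0.2 s.
3. the swing washer is home under the nut (value of joint swing_washer below 0.12 rad), for 0.2 s.
At the end, for the whole second after the job is handed in: Bottom flange, tall tube and flange sit on one another around the mandrel in that order, each within 4 mm of the mandrel's axis and within 2.5 to 3 mm of its seated height, and the swing washer is home (joint below 0.12 rad) (all of step 2 and horizontal distance between each of bottom_flange_center, tube_center and mandrel_foot below 0.004 m and z of bottom_flange_center in the frame of mandrel_foot below 0.0075 m and z of tube_center in the frame of mandrel_foot between 0.022 and 0.0275 m and value of joint swing_washer below 0.12 rad); the robot touches nothing.
It fails at once if a part was dropped down the mandrel (falling faster than 0.7 m/s around it) ((horizontal distance between tube_center and mandrel_foot below 0.008 m and z of tube_center in the frame of mandrel_foot below 0.07 m and linear speed of tube above 0.7 m/s) or (horizontal distance between flange_center and mandrel_foot below 0.008 m and z of flange_center in the frame of mandrel_foot below 0.07 m and linear speed of flange above 0.7 m/s)).
It fails at once if a bystander was moved by more than 30 mm (distance of any of offcut_center, blank, magnet_square, wrench, wire_brush, chipping_hammer, hex_bolt from where it was at the start of the episode above 0.03 m).
It also fails if it takes over 70 s, if anything falls off the work surface, if the arm or the gripper's body presses on something with over 40 N, if the wrist force passes 120 N, or if a joint passes its speed limit or range.

## Working session

There is one attempt and no reset: what is moved stays moved. The work goes in short steps, Python scripts to look and compute and a tool call to move; the robot and the scene stay as the last step left them, time stands still between calls to the robot, and variables do not carry over. Pictures are saved under pics/ and viewed, about 8 in all and at most 12, crops included, and the job is handed in when it is done.

Besides the shell and the picture viewer there is one more tool, called after "Request:" in YAML: its name, and indented under it one key for each argument. carry_out: Moves the arm, as the interface text tells. Its arguments: {"type":"object","properties":{"commands":{"type":"array","items":{"type":"number"}},"grip_force":{"type":"number"}},"required":["commands"]}

```bash
mkdir -p pics; cat > h.py <<'E'
import numpy as np, cv2
from bench import sense, optics, order, r
def snap(n):
    c=optics.calibration(n); im,d=optics.snapshot(n); return im,d,np.array(c["mtx"]),np.array(c["extrinsics"]),c
def cloud(d,K,T):
    v,u=np.mgrid[:d.shape[0],:d.shape[1]]
    P=np.stack([(u-K[0,2])/K[0,0]*d,-(v-K[1,2])/K[1,1]*d,-d,np.ones_like(d)],-1)
    return (P@T.T)[...,:3]
def ray(u,v,K,T,z):
    dr=T[:3,:3]@np.array([(u-K[0,2])/K[0,0],-(v-K[1,2])/K[1,1],-1]); o=T[:3,3]
    return o+dr*(z-o[2])/dr[2]
def proj(P,K,T):
    p=np.linalg.inv(T)@np.append(P,1); return K[0,2]+K[0,0]*p[0]/-p[2],K[1,2]-K[1,1]*p[1]/-p[2]
E
python3 - <<'E'
from h import *
s=sense(); print({k:np.round(v,3) for k,v in s.items()}, r.nose_length)
for n in("top","side"):
    im,d,K,T,c=snap(n); np.savez(n,im=im,d=d,K=K,T=T); print(n,K,np.round(T,3),c.keys())
    cv2.imwrite(f"pics/{n}1.png",cv2.resize(im[...,::-1],(800,600)))
E
```

```text
{'time': np.float64(0.0), 'joint_pos': array([-68.089,   7.516,  85.33 ,  -0.   ,  87.261,  -4.894]), 'qd': array([-0.025,  0.092, -0.06 , -0.008, -0.02 , -0.098]), 'joint_efforts': array([ 2.0000e-03, -5.6939e+01, -5.0056e+01,  0.0000e+00,  1.4000e-02,
       -0.0000e+00]), 'tool_pos': array([ 270.391, -535.048,  252.233]), 'tcp_rot': array([-94.825,  89.893, 111.979]), 'ft_force': array([ 0.548, -0.523,  0.335]), 'wrist_torque': array([-0.007, -0.015,  0.   ]), 'finger_gap': np.float64(85.297)} 22.0
top [[508.12250591   0.         287.50562776]
 [  0.         508.12250591 207.25953208]
 [  0.           0.           1.        ]] [[ 9.700000e-02  9.730000e-01 -2.090000e-01  3.265850e+02]
 [-9.950000e-01  9.500000e-02 -2.300000e-02 -1.398000e+01]
 [-2.000000e-03  2.100000e-01  9.780000e-01  1.246321e+03]
 [ 0.000000e+00  0.000000e+00  0.000000e+00  1.000000e+00]] dict_keys(['mtx', 'extrinsics'])
side [[410.42305851   0.         281.06088043]
 [  0.         410.42305851 208.78048208]
 [  0.           0.           1.        ]] [[-7.57000e-01  3.69000e-01 -5.40000e-01 -7.20730e+01]
 [-6.54000e-01 -4.27000e-01  6.24000e-01  7.66530e+02]
 [-0.00000e+00  8.25000e-01  5.65000e-01  7.76436e+02]
 [ 0.00000e+00  0.00000e+00  0.00000e+00  1.00000e+00]] dict_keys(['mtx', 'extrinsics'])
```

View pics/top1.png

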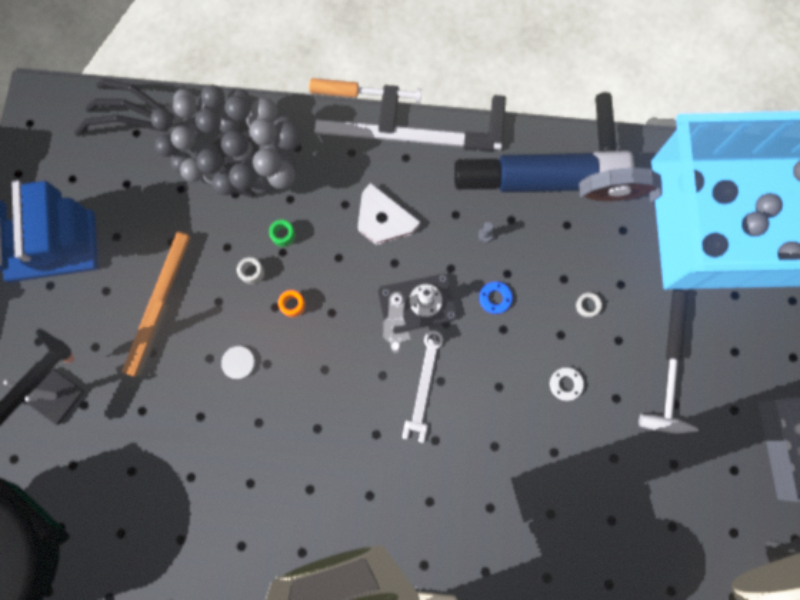

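View pics/side1.png

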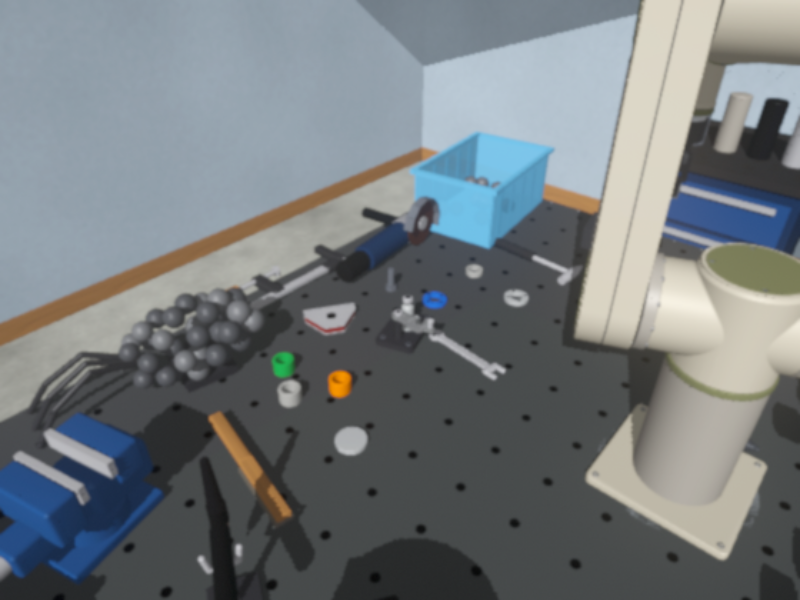

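```bash
python3 - <<'E'
from h import *
f=np.load("top.npz"); im,d,K,T=[f[k] for k in("im","d","K","T")]
C=cloud(d,K,T); s=.7
def w(n,u,v,z): print(n,np.round(ray(u*s,v*s,K,T,z),1))
w("mandrel",425,299,85); 
# ring outlines by depth height
H=C[...,2]
print("table z med",np.median(H[200:300,100:450]))
for n,u,v,lo,zt in(("tube",249,269,15,30),("flange",567,383,5,10),("offcut",589,304,6,14)):
    v0,u0=int(v*s)-18,int(u*s)-18
    g=cv2.cvtColor(im,cv2.COLOR_RGB2GRAY)[v0:v0+36,u0:u0+36]
    m=(g>130).astype(np.uint8)
    cs,_=cv2.findContours(m,cv2.RETR_EXTERNAL,cv2.CHAIN_APPROX_NONE)
    c=max(cs,key=cv2.contourArea); e=cv2.fitEllipse(c)
    P=C[v0:v0+36,u0:u0+36][m>0]
    print(n,np.round(e,1).tolist() if 0 else e,"ray",np.round(ray(e[0][0]+u0,e[0][1]+v0,K,T,zt),1),"cloud",np.round(np.median(P,0),1),np.round(P[:,2].max(),1))
w("pivot",397,298,78);w("pin",395,346,85);w("wrenchring",433,340,8)
for u,v in((384,287),(456,275),(466,318),(390,334)): w("corner",u,v,14)
for u,v in ((425,299),(397,298),(395,346)): print(np.round(C[int(v*s)-2:int(v*s)+3,int(u*s)-2:int(u*s)+3].reshape(-1,3)[[0,6,12,18,24]],0).tolist())
x=im[170:270,250:350]; cv2.imwrite("pics/crop.png",cv2.resize(x[...,::-1],(600,600),interpolation=cv2.INTER_CUBIC))
E
```

```text
mandrel [572.  -10.7  85. ]
table z med 1.1201350552171334
tube ((17.4552059173584, 18.40059471130371), (16.749313354492188, 18.135597229003906), 26.487438201904297) ray [606.5 299.2  30. ] cloud [607.7 300.5  28.3] 1246.3
flange ((17.839365005493164, 18.526342391967773), (23.183927536010742, 23.973224639892578), 124.33676147460938) ray [ 464.8 -261.5   10. ] cloud [ 465.5 -261.6   10.1] 1246.3
offcut ((17.42851448059082, 19.009483337402344), (17.32196807861328, 17.693405151367188), 61.94932174682617) ray [ 604.9 -291.8   14. ] cloud [ 606.1 -292.4   12.2] 19.8
pivot [570.7  35.3  78. ]
pin [490.2  30.2  85. ]
wrenchring [517.8 -30.9   8. ]
corner [601.4  62.5  14. ]
corner [634.9 -60.4  14. ]
corner [560.5 -84.   14. ]
corner [520.   43.6  14. ]
[[577.0, -4.0, 83.0], [575.0, -7.0, 85.0], [575.0, -9.0, 75.0], [574.0, -12.0, 68.0], [573.0, -15.0, 61.0]]
[[576.0, 43.0, 77.0], [574.0, 40.0, 80.0], [572.0, 38.0, 77.0], [569.0, 35.0, 83.0], [567.0, 32.0, 80.0]]
[[496.0, 37.0, 75.0], [491.0, 34.0, 95.0], [490.0, 31.0, 92.0], [487.0, 29.0, 95.0], [485.0, 26.0, 96.0]]
```

View pics/crop.png

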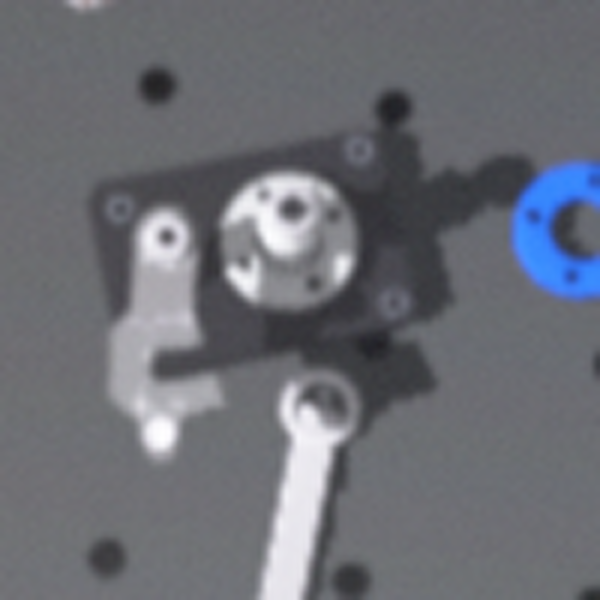

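```bash
cat >> h.py <<'E'
from scipy.spatial.transform import Rotation as Ro
def go(x,y,z,jaw):
    s=sense(); R=Ro.from_euler("xyz",s["tcp_rot"],degrees=True).as_matrix(); best=None
    for j in (jaw,jaw+180):
        a=np.radians(j); yy=np.array([np.cos(a),np.sin(a),0]); xx=np.array([0,0,-1.])
        G=np.stack([xx,yy,np.cross(xx,yy)],1)
        rv=Ro.from_matrix(R.T@G).as_rotvec(degrees=True)
        if best is None or np.linalg.norm(rv)<np.linalg.norm(best): best=rv
    sh=R.T@(np.array([x,y,z])-s["tool_pos"])/1000
    print("t",round(float(s["time"]),2),"pos",np.round(s["tool_pos"],1),"gap",np.round(s["finger_gap"],1),"F",np.round(s["ft_force"],1),"q6",np.round(s["joint_pos"][5],0),"shift",np.round(sh,4),"turn",np.round(best,2))
    return R
E
python3 - <<'E'
from h import *
f=np.load("top.npz"); K,T=f["K"],f["T"]
m=ray(298.3,205.3,K,T,85);p=ray(277.8,209.3,K,T,78.5);q=ray(250+160/6,170+435/6,K,T,91);print(m,p,q,np.degrees(np.arctan2(*(p-m)[1::-1])),np.linalg.norm((p-m)[:2]),np.linalg.norm((q-p)[:2]))
print(np.round(go(520,-10,250,12),2))
c=optics.calibration("wrist"); T=np.array(c["extrinsics"]); print(c["mtx"],np.round(T,2)); s=sense()
R=Ro.from_euler("xyz",s["tcp_rot"],degrees=True).as_matrix(); print("cam in tool",R.T@(T[:3,3]-s["tool_pos"]),np.round(R.T@T[:3,:3],2))
go(606,300,200,12)
E
```

```text
[581.71466403 -11.66897436  85.        ] [568.90945357  35.3743144   78.5       ] [488.71477114  29.56065548  91.        ] 105.22702683750192 48.75494264935071 80.40513491625774
t 0.1 pos [ 270.4 -535.1  252.3] gap 85.6 F [-0.8  0.9 -0.4] q6 -5.0 shift [ 0.003  -0.3561 -0.4596] turn [-7.52e+01 -7.00e-02  8.00e-02]
[[-0.    0.45 -0.89]
 [ 0.   -0.89 -0.45]
 [-1.   -0.   -0.  ]]
[[336.76904988   0.         278.71733518]
 [  0.         336.76904988 211.01416724]
 [  0.           0.           1.        ]] [[ 4.5000e-01  8.5000e-01  2.7000e-01  3.4033e+02]
 [-8.9000e-01  4.3000e-01  1.4000e-01 -5.0020e+02]
 [-0.0000e+00 -3.1000e-01  9.5000e-01  3.7360e+02]
 [ 0.0000e+00  0.0000e+00  0.0000e+00  1.0000e+00]]
cam in tool [-121.25437232    0.17019713  -78.19376382] [[ 0.    0.31 -0.95]
 [ 1.   -0.    0.  ]
 [-0.   -0.95 -0.31]]
t 0.1 pos [ 270.4 -535.1  252.3] gap 85.6 F [-0.8  0.9 -0.4] q6 -5.0 shift [ 0.0534 -0.594  -0.6761] turn [-7.52e+01 -7.00e-02  8.00e-02]
```

Request:
carry_out:
  commands: [0.002, -0.166, -0.258, -39, 0, 0, -1, 0.002, -0.332, -0.517, -78, 0, 0, -1, 0.002, -0.332, -0.517, -78, 0, 0, -1, 0.002, -0.332, -0.517, -78, 0, 0, -1, 0.002, -0.332, -0.517, -78, 0, 0, -1, 0.002, -0.332, -0.517, -78, 0, 0, -1, 0.002, -0.332, -0.517, -78, 0, 0, -1, 0.002, -0.332, -0.517, -78, 0, 0, -1, 0.002, -0.332, -0.517, -78, 0, 0, -1, 0.002, -0.332, -0.517, -78, 0, 0, -1, 0.002, -0.332, -0.517, -78, 0, 0, -1, 0.002, -0.332, -0.517, -78, 0, 0, -1]

```text
time: 1.6
tool_pos: [581.7, -5.7, 250.3]
tcp_rot: [-136.2, 89.9, 148.7]
ft_force: [-0.1, -0.6, 0.3]
finger_gap: 85.7
```

```bash
python3 - <<'E'
from h import *
go(581,-5,250,15); s=sense();print(s["tcp_rot"],np.abs(s["qd"]).max())
im,d,K,T,c=snap("wrist"); np.savez("w1",im=im,d=d,K=K,T=T)
cv2.imwrite("pics/w1.png",cv2.resize(im[...,::-1],(800,600),interpolation=cv2.INTER_CUBIC))
E
```

```text
t 1.6 pos [581.7  -5.7 250.3] gap 85.7 F [-0.1 -0.6  0.3] q6 -20.0 shift [ 0.0003 -0.0005 -0.0009] turn [-0.16 -0.1   0.09]
[-136.17713416   89.86443057  148.66778072] 1.541903512427527
```

View pics/w1.png

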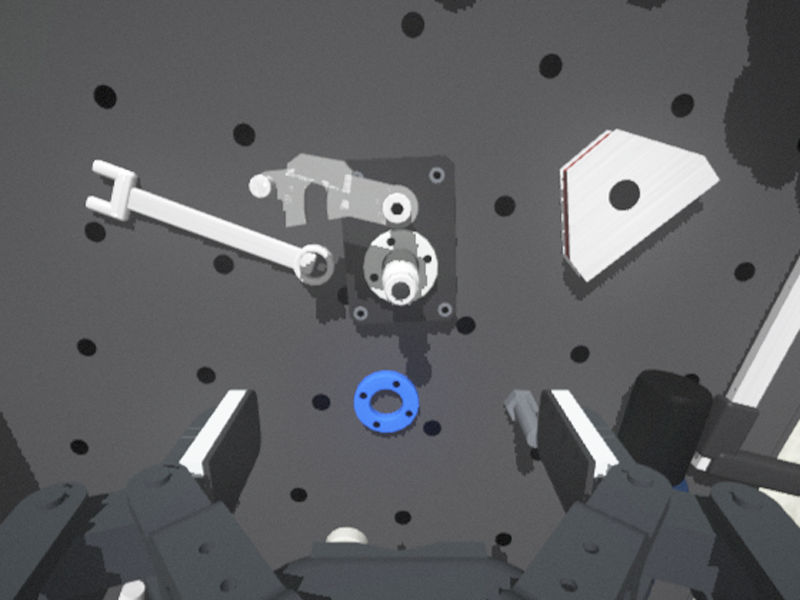

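```bash
python3 - <<'E'
from h import *
f=np.load("w1.npz"); K,T=f["K"],f["T"]; s=.7
L={"stud":(400.5,290,85),"pivot":(397,209,78.5),"pin":(261,185,91.5),"c_tr":(437,175,14),"c_tl":(357,176,14),"c_bl":(361,313,14),"c_br":(445,310,14)}
P={n:ray(u*s,v*s,K,T,z) for n,(u,v,z) in L.items()}
for n in P: print(n,np.round(P[n],1))
m=P["stud"];p=P["pivot"];q=P["pin"]
print(np.degrees(np.arctan2(*(p-m)[1::-1])),np.linalg.norm((p-m)[:2]),np.linalg.norm((q-p)[:2]))
e=P["c_tr"]-P["c_br"]; print(np.degrees(np.arctan2(e[1],e[0])))
e=P["c_tl"]-P["c_bl"]; print(np.degrees(np.arctan2(e[1],e[0])))
# nut contour
im=f["im"]; g=cv2.cvtColor(im,cv2.COLOR_RGB2GRAY)
sc=cv2.resize(im[130:230,240:330],None,fx=6.5,fy=6,interpolation=cv2.INTER_CUBIC); cv2.imwrite("pics/w1c.png",sc[...,::-1])
go(606,300,140,15)
E
```

```text
stud [584.2 -11.2  85. ]
pivot [569.6  35.6  78.5]
pin [491.1  30.3  91.5]
c_tr [592.9  58.9  14. ]
c_tl [537.3  43.4  14. ]
c_bl [564.5 -57.4  14. ]
c_br [627.6 -38.   14. ]
107.38753642344999 48.991301913549094 78.60392890909786
109.74591134075621
105.0919264595016
t 1.65 pos [581.7  -6.3 250.5] gap 85.1 F [-1.4  0.6 -0.5] q6 -20.0 shift [ 0.1109  0.1018 -0.2898] turn [-0.22 -0.09  0.07]
```

View pics/w1c.png

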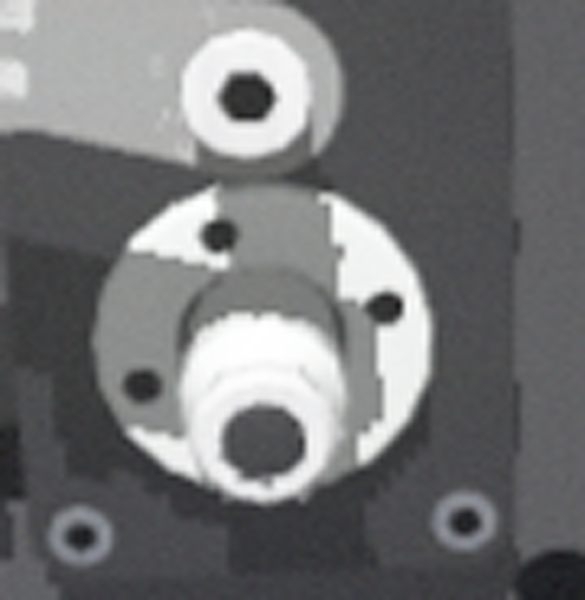

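Request:
carry_out:
  commands: [0.055, 0.102, -0.294, 0, 0, 0, -1, 0.055, 0.102, -0.294, 0, 0, 0, -1, 0.055, 0.102, -0.294, 0, 0, 0, -1, 0.055, 0.102, -0.294, 0, 0, 0, -1, 0.055, 0.102, -0.294, 0, 0, 0, -1, 0.055, 0.102, -0.294, 0, 0, 0, -1, 0.055, 0.102, -0.294, 0, 0, 0, -0.4, 0.055, 0.102, -0.294, 0, 0, 0, -0.4]

```text
time: 2.65
tool_pos: [605.9, 302.0, 196.6]
tcp_rot: [-159.4, 89.9, 125.2]
ft_force: [0.1, -0.8, -0.3]
finger_gap: 60.0
```

```bash
cat >> h.py <<'E'
def ring(im,K,T,x,y,z,lo=110):
    u,v=proj(np.array([x,y,z]),K,T); u0,v0=int(u)-45,int(v)-45; u0=max(u0,0);v0=max(v0,0)
    g=cv2.cvtColor(im,cv2.COLOR_RGB2GRAY)[v0:v0+90,u0:u0+90]
    cs,h=cv2.findContours((g<lo).astype(np.uint8),cv2.RETR_CCOMP,cv2.CHAIN_APPROX_NONE)
    for c in cs:
        if len(c)>30:
            e=cv2.fitEllipse(c); print("ell",np.round(e[0],1)+[u0,v0],np.round(e[1],1),"->",np.round(ray(e[0][0]+u0,e[0][1]+v0,K,T,z),1))
E
python3 - <<'E'
from h import *
go(604,304.5,195,15)
im,d,K,T,c=snap("wrist"); np.savez("w2",im=im,d=d,K=K,T=T)
ring(im,K,T,606,299,30)
cv2.imwrite("pics/w2.png",cv2.resize(im[...,::-1],(800,600),interpolation=cv2.INTER_CUBIC))
E
```

```text
t 2.65 pos [605.9 302.  196.6] gap 60.0 F [ 0.1 -0.8 -0.3] q6 7.0 shift [ 0.0016 -0.0012 -0.0029] turn [-0.36 -0.07  0.03]
ell [289.1 227.8] [36.5 50.4] -> [622.3 275.3  30. ]
ell [279.6 196. ] [19.8 26.3] -> [606.4 302.2  30. ]
```

View pics/w2.png

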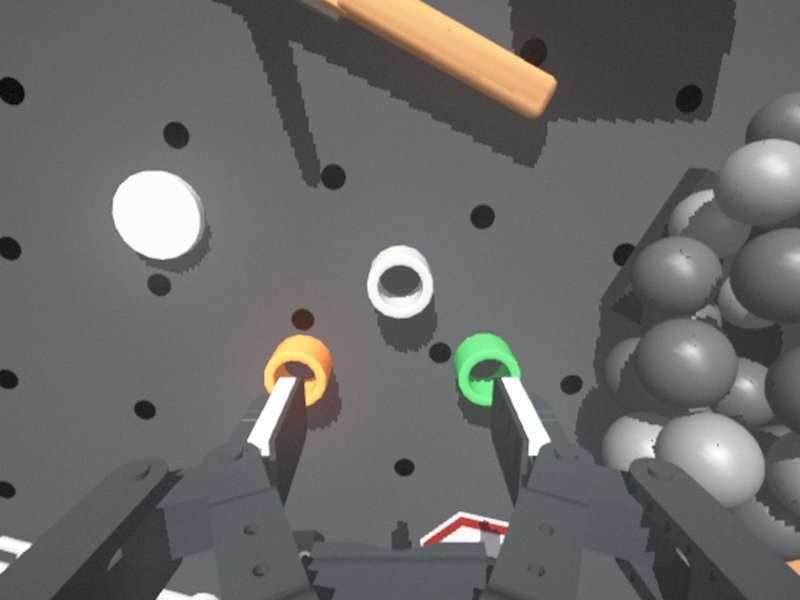

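```bash
python3 - <<'E'
from h import *
f=np.load("w2.npz"); im,d,K,T=[f[k] for k in("im","d","K","T")]
C=cloud(d,K,T); S=(np.hypot(C[...,0]-606,C[...,1]-300)<35)
P=C[S&(C[...,2]>8)]; print(np.histogram(P[:,2],bins=range(8,40,2)))
Q=P[P[:,2]>27].astype(np.float32); print(len(Q),cv2.minEnclosingCircle(Q[:,:2]),cv2.fitEllipse(cv2.convexHull(Q[:,:2])))
g=cv2.cvtColor(im,cv2.COLOR_RGB2GRAY); col=g[160:232,280]; print(col.tolist())
print(ray(280,318*.7,K,T,30),ray(280,303*.7,K,T,30))
f=np.load("w1.npz"); im,d,K,T=[f[k] for k in("im","d","K","T")]
C=cloud(d,K,T); S=(np.hypot(C[...,0]-584,C[...,1]+11)<35)&(C[...,2]>78); Q=C[S].astype(np.float32); print(len(Q),Q.mean(0),cv2.minEnclosingCircle(Q[:,:2]))
S=(np.hypot(C[...,0]-584,C[...,1]+11)<35)&(abs(C[...,2]-24)<4); Q=C[S].astype(np.float32); print(len(Q),np.median(Q,0),cv2.minEnclosingCircle(Q[:,:2]),cv2.fitEllipse(cv2.convexHull(Q[:,:2])))
E
```

```text
(array([ 30,  40,  49,  28,  37,  44,  40,  40,  38,  48, 253, 638,  20,
         0,   0]), array([ 8, 10, 12, 14, 16, 18, 20, 22, 24, 26, 28, 30, 32, 34, 36, 38]))Traceback (most recent call last):
  File "<stdin>", line 5, in <module>
cv2.error: OpenCV(4.12.0) /io/opencv/modules/imgproc/src/shapedescr.cpp:201: error: (-215:Assertion failed) count >= 0 && (depth == CV_32F || depth == CV_32S) in function 'minEnclosingCircle'
```

```bash
python3 - <<'E'
from h import *
def rep(n,Q):
    Q=np.ascontiguousarray(Q[:,:2]).astype(np.float32).reshape(-1,1,2); print(n,len(Q),cv2.minEnclosingCircle(Q),cv2.fitEllipse(cv2.convexHull(Q)))
f=np.load("w2.npz"); im,d,K,T=[f[k] for k in("im","d","K","T")]
C=cloud(d,K,T); P=C[(np.hypot(C[...,0]-606,C[...,1]-300)<35)]; rep("tube",P[P[:,2]>27])
g=cv2.cvtColor(im,cv2.COLOR_RGB2GRAY); print(g[160:232,280].tolist())
print(ray(280,318*.7,K,T,30),ray(280,303*.7,K,T,30))
f=np.load("w1.npz"); im,d,K,T=[f[k] for k in("im","d","K","T")]
C=cloud(d,K,T); H=np.hypot(C[...,0]-584,C[...,1]+11)<35
rep("nut",C[H&(C[...,2]>78)]); rep("bflange",C[H&(abs(C[...,2]-24)<4)])
go(604,298,25,15)
E
```

```text
tube 17614 ((604.8516845703125, 305.0879211425781), 33.867855072021484) ((605.376220703125, 302.2773742675781), (48.358551025390625, 73.41045379638672), 105.259765625)
[114, 113, 113, 113, 112, 112, 114, 114, 113, 114, 113, 136, 224, 248, 248, 249, 249, 248, 253, 254, 253, 250, 248, 244, 235, 181, 84, 81, 79, 78, 82, 79, 83, 79, 86, 79, 81, 80, 81, 81, 82, 78, 81, 80, 82, 79, 95, 120, 219, 248, 249, 249, 249, 249, 249, 251, 254, 254, 251, 248, 244, 234, 180, 82, 79, 79, 76, 81, 77, 79, 79, 78]
[613.07376963 278.07906725  30.        ] [610.53214828 287.7592822   30.        ]
nut 9223 ((579.7347412109375, 4.806955337524414), 28.2115421295166) ((581.5008544921875, -1.6819143295288086), (38.98170852661133, 69.52885437011719), 105.190185546875)
bflange 1292 ((584.0591430664062, -12.293451309204102), 28.087055206298828) ((583.781494140625, -11.939352989196777), (54.83725357055664, 55.39677429199219), 154.89720153808594)
t 2.7 pos [605.9 302.1 196.7] gap 59.8 F [0.7 1.1 0.3] q6 7.0 shift [ 0.1717 -0.0028  0.0037] turn [-0.36 -0.08  0.02]
```

```bash
python3 - <<'E'
from h import *
f=np.load("w2.npz"); im,d,K,T=[f[k] for k in("im","d","K","T")]
C=cloud(d,K,T); Q=C[(np.hypot(C[...,0]-606,C[...,1]-300)<30)&(abs(C[...,2]-30.5)<3)][:,:2].astype(np.float32).reshape(-1,1,2); print(len(Q),cv2.minEnclosingCircle(Q),cv2.fitEllipse(cv2.convexHull(Q)))
E
```

```text
920 ((607.4854736328125, 297.5192565917969), 20.89017677307129) ((607.31787109375, 297.7413024902344), (40.801239013671875, 41.20618438720703), 118.97956085205078)
```

Request:
carry_out:
  commands: [0.06, 0.0004, 0.0044, -0.4, -0.1, 0, -0.4, 0.12, 0.0004, 0.0044, -0.4, -0.1, 0, -0.4, 0.15, 0.0004, 0.0044, -0.4, -0.1, 0, -0.4, 0.17, 0.0004, 0.0044, -0.4, -0.1, 0, -0.4, 0.17, 0.0004, 0.0044, -0.4, -0.1, 0, -0.4, 0.17, 0.0004, 0.0044, -0.4, -0.1, 0, -0.4]

```text
time: 3.45
tool_pos: [608.9, 298.4, 29.1]
tcp_rot: [90.5, 89.8, 15.6]
ft_force: [0.2, -0.1, 0.7]
finger_gap: 59.7
```

```bash
python3 - <<'E'
from h import *
go(607.4,297.9,27,15); print(sense()["tcp_rot"])
im,d,K,T,c=snap("wrist"); cv2.imwrite("pics/w3.png",cv2.resize(im[...,::-1],(800,600)))
E
```

```text
t 3.45 pos [608.9 298.4  29.1] gap 59.7 F [ 0.2 -0.1  0.7] q6 7.0 shift [ 0.002  -0.0016  0.0001] turn [ 0.01 -0.   -0.18]
[90.54044418 89.82355093 15.55407004]
```

View pics/w3.png

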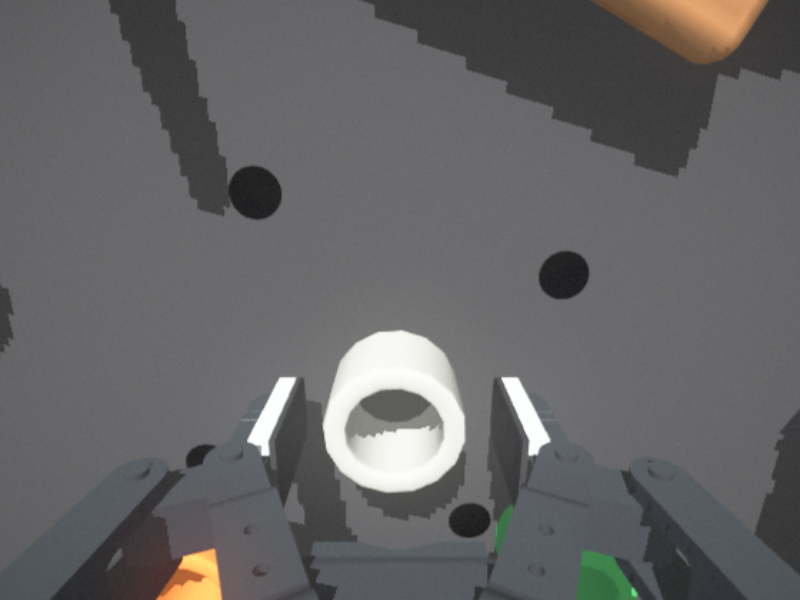

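Request:
carry_out:
  commands: [0.002, -0.0015, 0, 0, 0, 0, 0.4, 0.002, -0.0015, 0, 0, 0, 0, 0.4, 0.002, -0.0015, 0, 0, 0, 0, 0.4, 0.002, -0.0015, 0, 0, 0, 0, 0.4, 0.002, -0.0015, 0, 0, 0, 0, 0.4]
  grip_force: 40

```text
time: 4.12
tool_pos: [609.1, 298.8, 29.7]
tcp_rot: [93.2, 89.6, 18.3]
ft_force: [-0.4, -0.3, 6.4]
finger_gap: 41.0
```

Request:
carry_out:
  commands: [-0.05, 0, 0, 0, 0, 0, 0.4, -0.1, 0, 0, 0, 0, 0, 0.4, -0.11, 0, 0, 0, 0, 0, 0.4, -0.11, 0, 0, 0, 0, 0, 0.4, -0.11, 0, 0, 0, 0, 0, 0.4]

```text
time: 4.75
tool_pos: [606.9, 298.0, 136.9]
tcp_rot: [88.9, 89.8, 13.9]
ft_force: [-0.4, 0.7, -2.7]
finger_gap: 41.2
```

```bash
python3 - <<'E'
from h import *
go(584,-11.8,138,15.2); print(sense()["tcp_rot"])
E
```

```text
t 4.75 pos [606.9 298.  136.9] gap 41.2 F [-0.4  0.7 -2.7] q6 7.0 shift [-0.0013 -0.1024  0.2933] turn [-0.17  0.   -0.18]
[88.88507457 89.82315918 13.91880608]
```

Request:
carry_out:
  commands: [-0.001, -0.03, 0.08, -0.2, 0, -0.2, 0.4, -0.001, -0.05, 0.14, -0.2, 0, -0.2, 0.4, -0.001, -0.07, 0.2, -0.2, 0, -0.2, 0.4, -0.001, -0.09, 0.255, -0.2, 0, -0.2, 0.4, -0.001, -0.1, 0.285, -0.2, 0, -0.2, 0.4, -0.001, -0.1024, 0.2933, -0.2, 0, -0.2, 0.4, -0.001, -0.1024, 0.2933, -0.2, 0, -0.2, 0.4, -0.001, -0.1024, 0.2933, -0.2, 0, -0.2, 0.4]

```text
time: 5.75
tool_pos: [583.7, -10.4, 136.8]
tcp_rot: [-120.8, 89.9, 164.5]
ft_force: [0.5, 0.4, -1.6]
finger_gap: 41.0
```

```bash
python3 - <<'E'
from h import *
go(584,-11.8,138,15.2); print(sense()["tcp_rot"])
im,d,K,T,c=snap("wrist"); np.savez("w4",im=im,d=d,K=K,T=T)
C=cloud(d,K,T); H=C[(np.hypot(C[...,0]-584,C[...,1]+12)<26)]
print(np.histogram(H[:,2],bins=range(100,152,3)))
x=im[190:380,150:410]; cv2.imwrite("pics/w4.png",cv2.resize(x[...,::-1],None,fx=3,fy=3,interpolation=cv2.INTER_CUBIC))
E
```

```text
t 5.75 pos [583.7 -10.4 136.8] gap 41.0 F [ 0.5  0.4 -1.6] q6 -21.0 shift [-0.0012 -0.0001  0.0015] turn [ 0.1  -0.05  0.09]
[-120.83990617   89.89543075  164.46467862]
(array([   0,    0,   32,  324,  358,  404,  460,  508,  555,  587,  621,
        773, 3867,  203,  189,  181,  212]), array([100, 103, 106, 109, 112, 115, 118, 121, 124, 127, 130, 133, 136,
       139, 142, 145, 148, 151]))
```

View pics/w4.png

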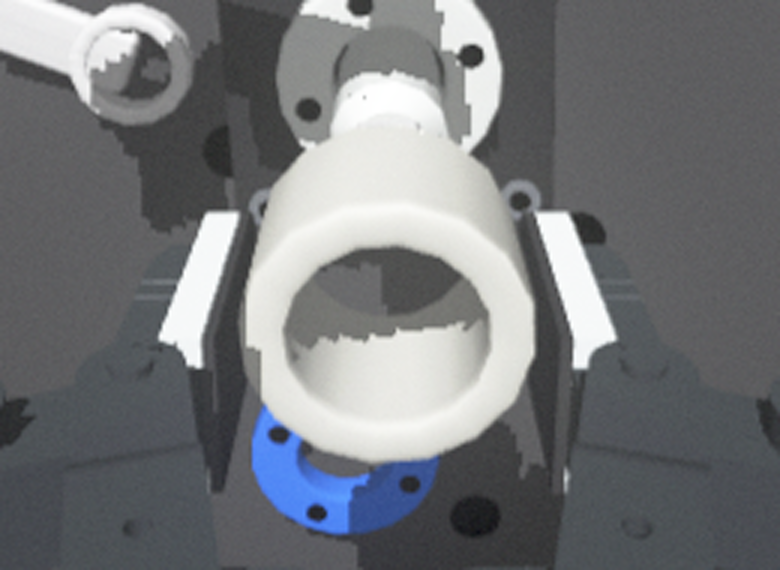

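```bash
cat >> h.py <<'E'
def circ(C,x,y,rad,z,tol=2.5):
    Q=C[(np.hypot(C[...,0]-x,C[...,1]-y)<rad)&(abs(C[...,2]-z)<tol)]; print("z",np.median(Q[:,2]))
    Q=np.ascontiguousarray(Q[:,:2]).astype(np.float32).reshape(-1,1,2); print(len(Q),cv2.minEnclosingCircle(Q),cv2.fitEllipse(cv2.convexHull(Q)))
E
python3 - <<'E'
from h import *
f=np.load("w4.npz"); im,d,K,T=[f[k] for k in("im","d","K","T")]
C=cloud(d,K,T)
for z in (137,138): circ(C,584,-11,22.5,z,1.5)
circ(C,584,-12,30,24,3)
g=cv2.cvtColor(im,cv2.COLOR_RGB2GRAY)
# rim edges in crop: left 246,right 534 (row 320); bottom 461 at col 390
l,rr,b=[ray(150+u/3,190+v/3,K,T,137.5) for u,v in((247,320),(533,320),(390,461))]
print(l,rr,(l+rr)/2,b+21*np.array([-.262,.965,0]))
E
```

```text
z 137.4269026916199
3806 ((583.898681640625, -10.844718933105469), 22.45402717590332) ((583.7948608398438, -10.658553123474121), (41.5482292175293, 44.08058547973633), 105.95338439941406)
z 137.55680288627778
3567 ((583.898681640625, -10.844718933105469), 22.45402717590332) ((583.92236328125, -10.648758888244629), (41.41170883178711, 44.36698532104492), 105.08731079101562)
z 24.649434446477187
2390 ((584.0799560546875, -11.712135314941406), 27.90545082092285) ((583.9260864257812, -11.297807693481445), (54.056114196777344, 55.20671081542969), 107.45063018798828)
[564.65440156 -12.85399684 137.5       ] [602.23917032  -2.50169188 137.5       ] [583.44678594  -7.67784436 137.5       ] [584.06946421  -9.6552233  137.5       ]
```

Request:
carry_out:
  commands: [0, 0, 0.0012, 0.1, 0, 0, 0.4, 0.01, 0, 0.0012, 0.1, 0, 0, 0.4, 0.018, 0, 0.0012, 0.1, 0, 0, 0.4, 0.024, 0, 0.0012, 0.1, 0, 0, 0.4, 0.03, 0, 0.0012, 0.1, 0, 0, 0.4, 0.036, 0, 0.0012, 0.1, 0, 0, 0.4, 0.04, 0, 0.0012, 0.1, 0, 0, 0.4, 0.04, 0, 0.0012, 0.1, 0, 0, 0.4]

```text
time: 6.8
tool_pos: [583.9, -11.4, 96.6]
tcp_rot: [-115.2, 89.9, 170.0]
ft_force: [-0.1, -0.4, -2.2]
finger_gap: 40.7
```

```bash
python3 - <<'E'
from h import *
go(584,-11.8,53.5,15.2); print(sense()["tcp_rot"])
E
```

```text
t 6.8 pos [583.9 -11.4  96.6] gap 40.7 F [-0.1 -0.4 -2.2] q6 -21.0 shift [0.0431 0.0001 0.0005] turn [ 0.03 -0.05  0.11]
[-115.23460564   89.88166884  169.99866514]
```

Request:
carry_out:
  commands: [0.004, 0, 0, 0, 0, 0, 0.4, 0.008, 0, 0, 0, 0, 0, 0.4, 0.012, 0, 0, 0, 0, 0, 0.4, 0.016, 0, 0, 0, 0, 0, 0.4, 0.016, 0, 0, 0, 0, 0, 0.4]

```text
time: 7.42
tool_pos: [583.4, -11.3, 80.0]
tcp_rot: [-114.6, 89.8, 170.6]
ft_force: [-0.8, 0.1, -2.7]
finger_gap: 40.8
```

Request:
carry_out:
  commands: [0.005, 0, 0, 0, 0, 0, 0.4, 0.01, 0, 0, 0, 0, 0, 0.4, 0.015, 0, 0, 0, 0, 0, 0.4, 0.019, 0, 0, 0, 0, 0, 0.4, 0.022, 0, 0, 0, 0, 0, 0.4, 0.024, 0, 0, 0, 0, 0, 0.4, 0.024, 0, 0, 0, 0, 0, 0.4]

```text
time: 8.3
tool_pos: [583.3, -11.3, 55.9]
tcp_rot: [-114.0, 89.8, 171.2]
ft_force: [-0.0, -0.1, -1.1]
finger_gap: 41.1
```

Request:
carry_out:
  commands: [0.001, 0, 0, 0, 0, 0, 0.4, 0.002, 0, 0, 0, 0, 0, 0.4, 0.003, 0, 0, 0, 0, 0, 0.4, 0.003, 0, 0, 0, 0, 0, 0.4]

```text
time: 8.8
tool_pos: [583.5, -11.4, 53.8]
tcp_rot: [-114.0, 89.8, 171.2]
ft_force: [-3.7, 1.2, 6.1]
finger_gap: 40.8
```

Request:
carry_out:
  commands: [0, 0, 0, 0, 0, 0, 0.2, 0, 0, 0, 0, 0, 0, 0, 0, 0, 0, 0, 0, 0, -0.2, 0, 0, 0, 0, 0, 0, -0.4, -0.03, 0, 0, 0, 0, 0, -0.4, -0.08, 0, 0, 0, 0, 0, -0.4, -0.14, 0, 0, 0, 0, 0, -0.4, -0.195, 0, 0, 0, 0, 0, -0.4, -0.195, 0, 0, 0, 0, 0, -0.4]

```text
time: 9.93
tool_pos: [587.2, -11.8, 255.7]
tcp_rot: [69.7, 89.5, -5.1]
ft_force: [-0.0, -0.3, 0.7]
finger_gap: 60.1
```

```bash
python3 - <<'E'
from h import *
im,d,K,T,c=snap("wrist"); C=cloud(d,K,T)
circ(C,584,-12,25,54,2.5); circ(C,584,-12,32,24,2.5)
cv2.imwrite("pics/w5.png",im[...,::-1])
go(463,-257,176,15)   # z: 166 above the flange top
E
```

```text
z 54.50560831455664
676 ((583.5188598632812, -12.144752502441406), 20.831205368041992) ((583.3495483398438, -11.91207504272461), (40.7333869934082, 41.24533462524414), 101.4363784790039)
z 24.622552603701678
610 ((583.8933715820312, -12.058945655822754), 27.750381469726562) ((583.8560180664062, -11.988646507263184), (54.84623336791992, 55.27644348144531), 104.41828918457031)
t 9.97 pos [585.7 -11.6 252.1] gap 60.0 F [-1.  -0.2 -0.9] q6 -21.0 shift [ 0.0757 -0.1831  0.2044] turn [ 0.23  0.06 -0.18]
```

View pics/w5.png

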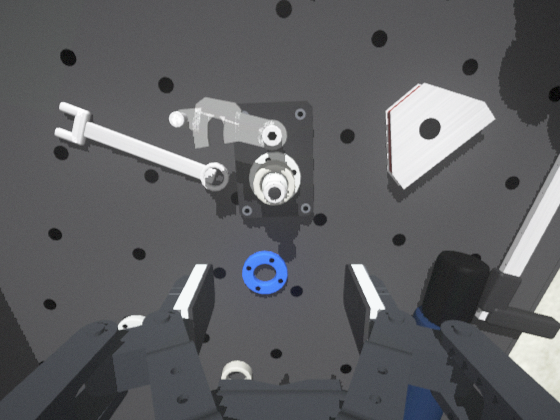

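Request:
carry_out:
  commands: [0.0, -0.04, 0.045, 0, 0, 0, -0.7, 0.02, -0.08, 0.09, 0, 0, 0, -0.7, 0.04, -0.12, 0.135, 0, 0, 0, -0.7, 0.06, -0.16, 0.18, 0.2, 0, -0.2, -0.7, 0.075, -0.183, 0.204, 0.2, 0, -0.2, -0.7, 0.0757, -0.183, 0.204, 0.2, 0, -0.2, -0.7, 0.0757, -0.183, 0.204, 0.2, 0, -0.2, -0.7, 0.0757, -0.183, 0.204, 0.2, 0, -0.2, -0.7, 0.0757, -0.183, 0.204, 0.2, 0, -0.2, -0.7]

```text
time: 11.1
tool_pos: [463.7, -255.8, 176.5]
tcp_rot: [7.6, 89.9, -67.2]
ft_force: [-0.5, 0.5, 0.6]
finger_gap: 72.6
```

```bash
python3 - <<'E'
from h import *
im,d,K,T,c=snap("wrist"); C=cloud(d,K,T)
circ(C,465,-261,33,10.5,2.5)
go(465,-261,30,15)
E
```

```text
z 10.649264661133145
2184 ((465.4756164550781, -263.7630615234375), 27.72565460205078) ((465.39434814453125, -263.7076721191406), (54.88115692138672, 55.1409797668457), 167.1011199951172)
t 11.15 pos [ 463.7 -255.9  176.4] gap 72.4 F [ 0.1  0.1 -0.2] q6 -50.0 shift [ 1.465e-01 -1.000e-04  5.100e-03] turn [ 0.12  0.09 -0.01]
```

Request:
carry_out:
  commands: [0.05, 0, 0.008, 0.1, 0, 0, -0.7, 0.1, 0, 0.008, 0.1, 0, 0, -0.7, 0.13, 0, 0.008, 0.1, 0, 0, -0.7, 0.143, 0, 0.008, 0.1, 0, 0, -0.55, 0.146, 0, 0.008, 0.1, 0, 0, -0.48, 0.146, 0, 0.008, 0.1, 0, 0, -0.48, 0.146, 0, 0.008, 0.1, 0, 0, -0.48]

```text
time: 12.02
tool_pos: [466.9, -264.5, 32.0]
tcp_rot: [27.5, 89.8, -47.5]
ft_force: [-0.7, -0.1, -0.4]
finger_gap: 63.3
```

```bash
python3 - <<'E'
from h import *
im,d,K,T,c=snap("wrist"); C=cloud(d,K,T)
circ(C,465.4,-263.7,33,10.5,2.5)
go(465.4,-263.7,26,15)
# lowest pad points: jaw-side cloud
a=np.radians(15); L=(C[...,0]-465.4)*np.cos(a)+(C[...,1]+263.7)*np.sin(a); M=-(C[...,0]-465.4)*np.sin(a)+(C[...,1]+263.7)*np.cos(a)
for sg in (1,-1):
    S=(sg*L>29.5)&(sg*L<48)&(abs(M)<16)&(C[...,2]>3)&(C[...,2]<60); Q=C[S]; print(sg,len(Q),np.round(np.percentile(Q[:,2],[0,2,10,50]),1) if len(Q) else "")
cv2.imwrite("pics/w6.png",im[...,::-1])
E
```

```text
z 10.578128204046493
7282 ((465.80767822265625, -263.6553039550781), 28.10071563720703) ((465.6686096191406, -263.5830993652344), (55.15762710571289, 55.609275817871094), 18.516223907470703)
t 12.07 pos [ 466.7 -264.5   31.9] gap 63.4 F [-0.5  0.1  0. ] q6 -50.0 shift [ 0.0059 -0.0011 -0.0011] turn [ 0.02  0.2  -0.1 ]
1 2786 [15.8 19.7 25.3 42.1]
-1 2813 [16.1 19.6 25.2 42.2]
```

View pics/w6.png

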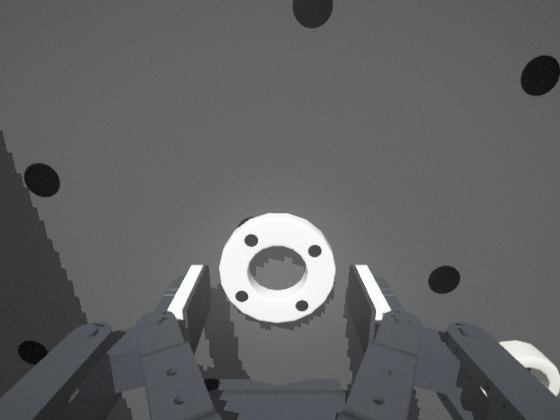

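Request:
carry_out:
  commands: [0.006, -0.001, -0.001, 0, 0.2, -0.1, -0.48, 0.01, -0.001, -0.001, 0, 0.2, -0.1, -0.48, 0.012, -0.001, -0.001, 0, 0.2, -0.1, -0.48, 0.012, -0.001, -0.001, 0, 0.2, -0.1, -0.48, 0.012, -0.001, -0.001, 0, 0.2, -0.1, -0.48]

```text
time: 12.7
tool_pos: [465.6, -263.8, 19.9]
tcp_rot: [-92.0, 90.0, -167.0]
ft_force: [0.3, -0.1, -0.2]
finger_gap: 63.0
```

Request:
carry_out:
  commands: [0, 0, 0, 0, 0, 0, -0.2, 0, 0, 0, 0, 0, 0, 0, 0, 0, 0, 0, 0, 0, 0, 0, 0, 0, 0, 0, 0, 0, 0, 0, 0, 0, 0, 0, 0]
  grip_force: 50

```text
time: 13.32
tool_pos: [465.9, -264.0, 20.7]
tcp_rot: [42.9, 90.0, -32.1]
ft_force: [-1.8, 1.3, 5.9]
finger_gap: 53.2
```

Request:
carry_out:
  commands: [-0.03, 0, 0, 0, 0, 0, 0, -0.08, 0, 0, 0, 0, 0, 0, -0.11, 0, 0, 0, 0, 0, 0, -0.11, 0, 0, 0, 0, 0, 0, -0.11, 0, 0, 0, 0, 0, 0]

```text
time: 13.95
tool_pos: [465.2, -263.5, 129.3]
tcp_rot: [-143.0, 89.9, 142.0]
ft_force: [0.1, 0.5, -2.6]
finger_gap: 52.8
```

```bash
python3 - <<'E'
from h import *
go(584,-11.8,130,15.2)
E
```

```text
t 13.95 pos [ 465.2 -263.5  129.3] gap 52.8 F [ 0.1  0.5 -2.6] q6 -50.0 shift [-0.0007  0.18   -0.2123] turn [-0.18 -0.05  0.04]
```

Request:
carry_out:
  commands: [-0.001, 0.04, -0.047, 0, 0, 0, 0, -0.001, 0.08, -0.095, 0, 0, 0, 0, -0.001, 0.12, -0.142, 0, 0, 0, 0, -0.001, 0.15, -0.177, -0.2, 0, 0, 0, -0.001, 0.17, -0.2, -0.2, 0, 0, 0, -0.001, 0.18, -0.2123, -0.2, 0, 0, 0, -0.001, 0.18, -0.2123, -0.2, 0, 0, 0, -0.001, 0.18, -0.2123, -0.2, 0, 0, 0]

```text
time: 14.95
tool_pos: [583.3, -12.9, 129.6]
tcp_rot: [-113.8, 89.9, 171.4]
ft_force: [-0.6, 0.3, -1.4]
finger_gap: 53.2
```

```bash
python3 - <<'E'
from h import *
go(584,-11.8,130,15.2)
im,d,K,T,c=snap("wrist"); np.savez("w7",im=im,d=d,K=K,T=T); C=cloud(d,K,T)
H=C[(np.hypot(C[...,0]-584,C[...,1]+12)<27)]; print(np.histogram(H[:,2],bins=range(100,140,2)))
circ(C,584,-12,29.5,119.5,3)
Q=H[(abs(H[:,2]-119.5)<3)]; A=np.c_[Q[:,:2]-[584,-12],np.ones(len(Q))]; print("plane",np.linalg.lstsq(A,Q[:,2],rcond=None)[0])
x=im[190:390,140:410]; cv2.imwrite("pics/w7.png",cv2.resize(x[...,::-1],None,fx=2.5,fy=2.5,interpolation=cv2.INTER_CUBIC))
E
```

```text
t 14.95 pos [583.3 -12.9 129.6] gap 53.2 F [-0.6  0.3 -1.4] q6 -21.0 shift [-0.0004  0.0009 -0.0008] turn [-0.03 -0.05  0.12]
(array([   0,    0,    0,    0,    8,  113,  219,  249,  388, 6191, 1292,
         31,   36,   39,   38,   42,   40,   40,   53]), array([100, 102, 104, 106, 108, 110, 112, 114, 116, 118, 120, 122, 124,
       126, 128, 130, 132, 134, 136, 138]))
z 119.39917746622477
8452 ((584.0304565429688, -11.99109172821045), 29.462730407714844) ((583.6839599609375, -12.458521842956543), (55.323097229003906, 57.78068161010742), 109.3382339477539)
plane [-4.08780306e-03 -1.59938454e-03  1.19368702e+02]
```

View pics/w7.png

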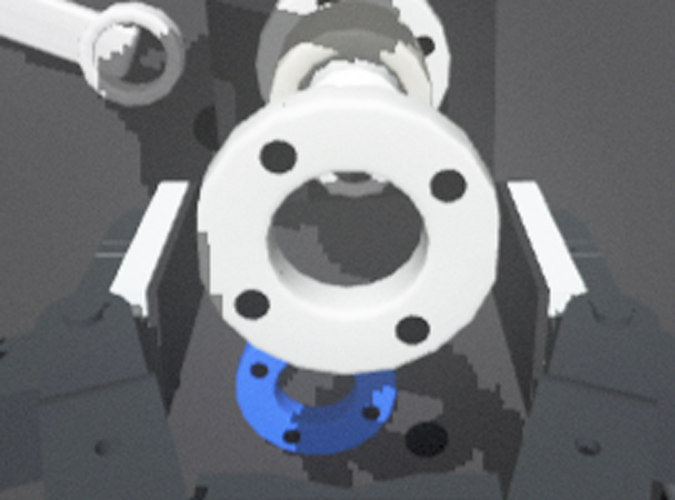

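Request:
carry_out:
  commands: [0.008, 0, -0.0004, 0, 0, 0, 0, 0.016, 0, -0.0004, 0, 0, 0, 0, 0.024, 0, -0.0004, 0, 0, 0, 0, 0.029, 0, -0.0004, 0, 0, 0, 0, 0.034, 0, -0.0004, 0, 0, 0, 0, 0.038, 0, -0.0004, 0, 0, 0, 0, 0.04, 0, -0.0004, 0, 0, 0, 0, 0.04, 0, -0.0004, 0, 0, 0, 0]

```text
time: 16.0
tool_pos: [583.3, -12.6, 89.8]
tcp_rot: [-115.4, 89.9, 169.8]
ft_force: [0.4, 0.3, -1.4]
finger_gap: 53.1
```

Request:
carry_out:
  commands: [0.003, 0, 0, 0, 0, 0, 0, 0.006, 0, 0, 0, 0, 0, 0, 0.009, 0, 0, 0, 0, 0, 0, 0.012, 0, 0, 0, 0, 0, 0, 0.012, 0, 0, 0, 0, 0, 0]

```text
time: 16.62
tool_pos: [583.1, -12.5, 77.5]
tcp_rot: [-116.8, 89.9, 168.3]
ft_force: [0.1, -0.0, -2.2]
finger_gap: 53.0
```

Request:
carry_out:
  commands: [0.0015, 0, 0, 0, 0, 0, 0, 0.003, 0, 0, 0, 0, 0, 0, 0.004, 0, 0, 0, 0, 0, 0, 0.004, 0, 0, 0, 0, 0, 0]

```text
time: 17.12
tool_pos: [583.3, -12.6, 74.7]
tcp_rot: [-114.8, 89.9, 170.3]
ft_force: [-5.5, -0.2, 8.5]
finger_gap: 53.1
```

Request:
carry_out:
  commands: [0, 0, 0, 0, 0, 0, -0.15, 0, 0, 0, 0, 0, 0, -0.3, 0, 0, 0, 0, 0, 0, -0.5, 0, 0, 0, 0, 0, 0, -0.5, -0.03, 0, 0, 0, 0, 0, -0.5, -0.08, 0, 0, 0, 0, 0, -0.5, -0.14, 0, 0, 0, 0, 0, -0.5, -0.14, 0, 0, 0, 0, 0, 1, -0.14, 0, 0, 0, 0, 0, 1, -0.14, 0, 0, 0, 0, 0, 1]

```text
time: 18.38
tool_pos: [582.5, -12.5, 212.7]
tcp_rot: [-113.0, 89.7, 172.1]
ft_force: [-0.4, 0.4, 0.9]
finger_gap: 9.8
```

```bash
python3 - <<'E'
from h import *
im,d,K,T,c=snap("wrist"); C=cloud(d,K,T)
circ(C,584,-12,32,64,2.5)
# pin top
circ(C,491,30.3,12,91.5,2.5)
go(489,60,101,15.2)
cv2.imwrite("pics/w8.png",im[...,::-1])
E
```

```text
z 64.59818151265614
2591 ((582.7877807617188, -12.671557426452637), 27.87237548828125) ((582.6947631835938, -12.595209121704102), (54.974613189697266, 55.43777084350586), 153.87789916992188)
z 92.13000361792177
268 ((490.4858093261719, 29.31327247619629), 6.341569423675537) ((490.59625244140625, 29.279338836669922), (12.150813102722168, 12.359868049621582), 23.75635528564453)
t 18.43 pos [582.5 -12.5 212.6] gap 1.9 F [ 0.4  0.9 -1.7] q6 -21.0 shift [ 0.1122 -0.0707 -0.0942] turn [-0.05 -0.12  0.28]
```

View pics/w8.png

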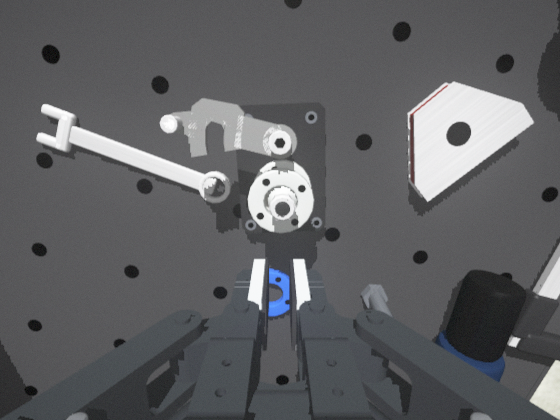

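Request:
carry_out:
  commands: [0, -0.035, -0.047, 0, 0, 0.2, 1, 0, -0.07, -0.094, 0, 0, 0.2, 1, 0, -0.0707, -0.0942, 0, 0, 0.2, 1, 0.05, -0.0707, -0.0942, 0, 0, 0.2, 1, 0.09, -0.0707, -0.0942, 0, 0, 0.2, 1, 0.112, -0.0707, -0.0942, 0, 0, 0.2, 1, 0.112, -0.0707, -0.0942, 0, 0, 0.2, 1, 0.112, -0.0707, -0.0942, 0, 0, 0.2, 1]

```text
time: 19.42
tool_pos: [489.8, 59.8, 101.9]
tcp_rot: [-157.7, 89.9, 127.5]
ft_force: [0.5, 0.5, 0.5]
finger_gap: 0.3
```

```bash
python3 - <<'E'
from h import *
R=go(489,60,101,15.2); s=sense()
m=np.array([583.8,-12]); u=np.radians(105.2); P=m+50*np.array([np.cos(u),np.sin(u)]); print("pivot",P)
q=np.array([490.5,29.3])-P; f0=np.degrees(np.arctan2(q[1],q[0]))%360; print("phi0",f0,np.hypot(*q))
for f in list(np.arange(186,286,9))+[285.2]:
    a=np.radians(f); t=np.array([-np.sin(a),np.cos(a)]); c=P+79*np.array([np.cos(a),np.sin(a)])-19*t
    print(round(f,1),np.round(c,1),np.round(R.T@(np.array([*c,101])-s["tool_pos"])/1000,4))
E
```

```text
t 19.43 pos [489.8  59.8 101.9] gap 0.3 F [0.5 0.5 0.5] q6 -14.0 shift [ 0.0009 -0.0007 -0.0004] turn [-0.06 -0.11  0.04]
pivot [570.69054107  36.25082472]
phi0 184.95395092443155 80.49122213701365
186 [490.1  46.9] [ 0.0009 -0.003   0.0126]
195 [489.5  34.2] [ 0.0009 -0.007   0.0247]
204 [490.8  21.5] [ 0.0008 -0.009   0.0373]
213 [494.1   9.2] [ 0.0008 -0.009   0.05  ]
222 [499.3  -2.5] [ 0.0008 -0.0071  0.0626]
231 [506.2 -13.2] [ 0.0008 -0.0032  0.0748]
240 [514.7 -22.7] [0.0007 0.0026 0.0861]
249 [524.6 -30.7] [0.0007 0.01   0.0965]
258 [535.7 -37.1] [0.0007 0.019  0.1055]
267 [547.6 -41.6] [0.0007 0.0293 0.113 ]
276 [560.1 -44.3] [0.0007 0.0407 0.1189]
285 [572.8 -45. ] [0.0006 0.0528 0.1228]
285.2 [573.1 -45. ] [0.0006 0.0531 0.1229]
```

Request:
carry_out:
  commands: [0.001, -0.003, 0.0126, 0, 0, 0, 1, 0.001, -0.007, 0.0247, 0, 0, 0, 1, 0.001, -0.009, 0.0373, 0, 0, 0, 1, 0.001, -0.009, 0.05, 0, 0, 0, 1, 0.001, -0.0071, 0.0626, 0, 0, 0, 1, 0.001, -0.0032, 0.0748, 0, 0, 0, 1, 0.001, 0.0026, 0.0861, 0, 0, 0, 1, 0.001, 0.01, 0.0965, 0, 0, 0, 1, 0.001, 0.019, 0.1055, 0, 0, 0, 1, 0.001, 0.0245, 0.11, 0, 0, 0, 1, 0.001, 0.0245, 0.11, 0, 0, 0, 1]

```text
time: 20.8
tool_pos: [542.6, -40.2, 100.6]
tcp_rot: [-155.2, 89.9, 129.9]
ft_force: [-0.9, -0.5, -0.5]
finger_gap: 0.1
```

```bash
cat >> h.py <<'E'
def pin():
    im,d,K,T,c=snap("wrist"); C=cloud(d,K,T); P=np.array([570.7,36.25]); D=C[...,:2]-P; rr=np.hypot(D[...,0],D[...,1])
    S=(abs(rr-79)<9)&(abs(C[...,2]-91.5)<2.5); Q=C[S]; a=np.degrees(np.arctan2(Q[:,1]-P[1],Q[:,0]-P[0]))%360
    print("pin pts",len(Q),"phi pct",np.round(np.percentile(a,[2,25,50,75,98]),1) if len(Q) else "", "med",np.median(Q,0) if len(Q) else "")
    return C
E
python3 - <<'E'
from h import *
pin(); go(572.8,-45,101,15.2)
E
```

```text
pin pts 724 phi pct [240.2 245.5 263.4 266.4 269.3] med [561.8440552  -38.19094658  91.96995976]
t 20.85 pos [542.2 -40.  100.6] gap 0.5 F [-1.1  1.   0.5] q6 -25.0 shift [-0.0005  0.0282  0.0128] turn [-0.06 -0.11  0.06]
```

Request:
carry_out:
  commands: [0, 0.006, 0.0045, 0, 0, 0, 1, 0, 0.012, 0.0081, 0, 0, 0, 1, 0, 0.017, 0.0105, 0, 0, 0, 1, 0, 0.021, 0.012, 0, 0, 0, 1, 0, 0.0235, 0.0128, 0, 0, 0, 1, 0, 0.0235, 0.0128, 0, 0, 0, 1]

```text
time: 21.6
tool_pos: [568.4, -46.2, 100.5]
tcp_rot: [-153.1, 89.9, 132.1]
ft_force: [-0.5, 0.6, 0.2]
finger_gap: -0.5
```

```bash
python3 - <<'E'
from h import *
pin(); go(572.8,-45,101,15.2)
E
```

```text
pin pts 936 phi pct [258.7 270.  280.4 283.2 286.3] med [584.71988947 -38.59846389  91.95795912]
t 21.65 pos [568.3 -46.1 100.5] gap -0.3 F [-0.6 -0.7 -0.7] q6 -25.0 shift [-0.0005  0.0046  0.0001] turn [-0.05 -0.11  0.06]
```

Request:
carry_out:
  commands: [0, 0.0015, 0, 0, 0, 0, 1, 0, 0.003, 0, 0, 0, 0, 1, 0, 0.004, 0, 0, 0, 0, 1, 0, 0.004, 0, 0, 0, 0, 1]

```text
time: 22.15
tool_pos: [572.3, -45.1, 100.5]
tcp_rot: [-154.5, 89.9, 130.6]
ft_force: [-0.9, -0.4, 0.6]
finger_gap: 0.3
```

```bash
python3 - <<'E'
from h import *
pin(); go(572.8,-45,101,15.2)
E
```

```text
pin pts 889 phi pct [261.3 275.5 283.4 286.1 289. ] med [588.80850951 -37.80178494  91.99590016]
t 22.2 pos [572.2 -45.1 100.5] gap -0.2 F [-0.1 -0.7  0.1] q6 -25.0 shift [-0.0005  0.0006  0.0001] turn [-0.05 -0.11  0.05]
```

Request:
carry_out:
  commands: [0, 0.001, 0, 0, 0, 0, 1, 0, 0.0015, 0, 0, 0, 0, 1, 0, 0.0015, 0, 0, 0, 0, 1]

```text
time: 22.58
tool_pos: [573.7, -44.7, 100.5]
tcp_rot: [-154.1, 89.9, 131.0]
ft_force: [-0.2, -0.3, 0.8]
finger_gap: -0.1
```

Request:
carry_out:
  commands: [0, 0.001, 0, 0, 0, 0, 1, 0, 0.002, 0, 0, 0, 0, 1, 0, 0.002, 0, 0, 0, 0, 1]

```text
time: 22.95
tool_pos: [574.7, -44.4, 100.2]
tcp_rot: [-123.2, 89.8, 161.9]
ft_force: [-6.9, -2.2, 3.5]
finger_gap: -0.1
```

```bash
python3 - <<'E'
from h import *
pin(); go(572.8,-45,101,15.2)
E
```

```text
pin pts 843 phi pct [262.9 278.  285.1 287.5 290.3] med [590.91201606 -37.13193325  92.02348164]
t 23.0 pos [574.7 -44.4 100.2] gap -0.2 F [-6.5 -1.2  2.8] q6 -25.0 shift [-0.0008 -0.002   0.0001] turn [-0.06 -0.12  0.19]
```

Request:
carry_out:
  commands: [0, -0.006, 0, 0, 0, 0, 1, 0, -0.015, 0, 0, 0, 0, 1, 0, -0.02, 0, 0, 0, 0, 1, -0.05, -0.02, 0, 0, 0, 0, 1, -0.1, -0.02, 0, 0, 0, 0, 1, -0.14, -0.02, 0, 0, 0, 0, 1, -0.14, -0.02, 0, 0, 0, 0, 1, -0.14, -0.02, 0, 0, 0, 0, 1]

```text
time: 24.0
tool_pos: [555.5, -49.8, 239.7]
tcp_rot: [-123.9, 89.8, 161.2]
ft_force: [-0.1, 0.3, -1.0]
finger_gap: -0.3
```

```bash
python3 - <<'E'
from h import *
C=pin(); circ(C,584,-12,30,64.5,2.0); go(560,-45,240,15)
im,d,K,T,c=snap("top"); C=cloud(d,K,T)
for n,x,y,z in (("offcut",605,-292,13),("blank",0,0,0)):
    if x: circ(C,x,y,25,z,3)
f=np.load("top.npz"); df=np.abs(f["im"].astype(int)-im).max(2)>60
n,l,st,ce=cv2.connectedComponentsWithStats(df.astype(np.uint8)); print([(np.round(ce[i]/.7).tolist(),int(st[i,4])) for i in range(1,n) if st[i,4]>25])
E
```

```text
pin pts 175 phi pct [282.1 284.3 286.1 288.  290.2] med [592.39023573 -39.3321485   92.08845921]
z 64.54461192530306
801 ((582.8396606445312, -12.829070091247559), 27.906116485595703) ((582.5661010742188, -12.727142333984375), (54.73259735107422, 55.21340560913086), 113.53413391113281)
t 24.05 pos [555.1 -49.7 238.8] gap -0.1 F [ 0.4 -0.3 -0. ] q6 -26.0 shift [-0.0012  0.006  -0.0033] turn [ 0.14 -0.18  0.29]
z 13.205995241548408
103 ((605.1189575195312, -293.43621826171875), 21.0335750579834) ((605.1937255859375, -293.23388671875), (40.48359298706055, 41.367919921875), 154.0526123046875)
[([414.0, 399.0], 23400), ([797.0, 171.0], 28), ([766.0, 204.0], 109), ([753.0, 223.0], 94), ([787.0, 249.0], 48), ([444.0, 278.0], 656), ([248.0, 269.0], 140), ([426.0, 310.0], 70), ([460.0, 312.0], 26), ([436.0, 335.0], 40), ([565.0, 384.0], 342), ([676.0, 428.0], 123), ([781.0, 471.0], 543), ([769.0, 594.0], 306)]
```

```bash
python3 -c "
from h import *
print(order.hand_in())"
```

```text
the job is handed in; nothing more can be done
None
```

The stack is loaded and trapped, and I handed the job in at about 24 s. I lowered the tall tube onto the bottom flange, then the loose flange onto the tube. Then I pushed the washer pin round with the shut gripper until it met its stop at about 7 N, and backed the arm well clear.

**Last checks:**
- **Tube:** right after I placed it, its top was at z 54.5 mm (54 expected) and its centre was within 1 mm of the mandrel axis.
- **Loose flange:** after the washer was home, its top was at z 64.5 mm (64 expected) and its centre was about 1.3 mm off the axis.
- **Swing washer:** the pin is at 286.1° against a home angle of 285.2° from my own measurements. It stayed there after the gripper left.
- **Robot:** wrist forces were near zero and the gripper was clear of everything.

**Weak spots:**
- **Loose flange grip:** the gripper read 53 mm on the 56 mm flange, but the flange measured level and centred before I lowered it.
- **Bystanders:** I confirmed that the offcut stayed put. For the other bystanders I only compared the top picture before and after. It showed changes where I worked and around the arm, and a few others near the hammer head and the blue bin. I took those for arm shadow and did not check further.

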